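Index and pin the lathe spindle

ROBOT

A 6-joint arm with a two-finger parallel gripper is mounted at the origin on the work surface. World frame = base frame: x ahead of the robot, y to its left, z up, the work surface at z = 0. Lengths are in m, angles in rad, forces in N, time in s.
With the tool pointing down it reaches from about 0.35 to 0.975 m from the base axis. Payload 4.9 kg.
Tool frame: the origin (TCP) lies midway between the tips of the shut fingers; the grasp point (between the pads) lies 19 mm behind it; z points along the fingers, y is the direction in which the jaws open and shut (so a half turn about z gives the same grasp; the last joint's range is limited). The gripper opens to 85 mm and grips with 20 to 120 N. Pads are 22 mm wide; open, the fingers measure 114 mm over their backs; the gripper's body (76 mm by 85 mm) begins 54 mm behind the grasp point. The pads swing forward as they close: fully open they stand 13 mm farther back than shut.
Start: joints at [-1.439, 0.053, 1.613, -0, 1.476, -0.119], TCP at [0.155, -0.605, 0.203] pointing down, gripper open.
Joint ranges: [-3.01, 3.01], [-1.01, 2.22], [0.06, 2.58], [-1.02, 4.17], [0.09, 2.62], [-3.14, 3.14]. Speed limits (rad/s): [2.57, 2.57, 3.14, 3.14, 3.14, 3.14].

INTERFACE

Orientations are given as a unit quaternion [w, x, y, z].
In Python, from plant import manip, cams gives the robot as it stands.
- The arm moves only by the tool jog_arm, never from a script. Its argument "targets" is a list of rows, each a list of 4 numbers: the shift along the tool's x, y, z in m, then the turn about the tool's z in degrees. A call has 1 to 5 rows; each row is the pose to reach, as a shift and turn from the pose commanded when the call began, along the tool's axes at that moment; what a row does not reach only later rows make up. A row lasts 1/12 s, in which the tool goes at most 41.7 mm and 7.16 degrees, less where a joint would pass 70% of its speed; a pose out of reach is approached as far as the arm can. A call with a gripper value outside its range is refused whole. "fingers" is the opening, from 0 (shut) to 1 (fully open), set as the call begins (left out, the last holds). The fingers move at their own pace and stop on an object; the grip force is fixed at half the most. Time passes only in rows, so rows that repeat a pose let the fingers close. It gives the time, the measured TCP pose, the force and the opening at its end, in the units of the state.
- manip.state(): the state, without advancing time (a new reading comes with each control period).
- cams.grab_frame(name): name is "scene" or "top" or "wrist"; returns the picture (384x512x3 uint8, red, green, blue); there is no depth.
- cams.get_calibration(name): a dict with "camera_matrix" (3x3 intrinsics, pixels), "cam_to_world" (4x4, takes a point from camera to world coordinates). Camera axes: x right, y up, looking along -z (the intrinsics and any distortion apply to the point x, -y, -z); pixel columns grow to the right and rows downward; lengths in m; the calibration is good to about 2 mm. The wrist camera is an equidistant fisheye: a pixel r from the principal point sees the ray r / f radians off the axis. A picture is of the moment at which its call begins: read the wrist's pose just before it. get_calibration takes no time and is no camera call; for the wrist camera it gives the pose at the moment of the call.
- manip.job_done(): hands the job in, once; it reports no verdict.
The state is a dict: "time": time; "joint_pos": joint angles; "joint_vel": joint speeds; "joint_efforts": joint torques, N m; "tool_pos": TCP position; "tool_rot": TCP orientation; "contact_force": force on the tool from outside, world axes, zero at the start; "ft_torque": the same for the moment, N m; "gripper_width": opening from 0.0 (shut) to 1.0 (fully open).
Only numpy, scipy, OpenCV 4.12 (cv2) and the standard library are available. Lean on these libraries where they do the work, as an engineer would, in place of code of your own. Each camera call takes 0.05 s, during which the arm holds its last target. There are 200 camera calls.

TASK

The wheel blank on the wood lathe has to be locked at its first index division. Turn the spindle by its handwheel until the scale sector with the single broad bar shows complete in the headstock window, then take the index pin from the wooden block, put it down the bush on top of the headstock and ease the handwheel until the pin drops into the ring's notch, so that it ends fully home with its collar down on the bush and the broad bar still showing. Use light hand pressure only, never force the pin or turn hard against it, and leave the two lathe centres and the toy wheel where they are.

Things in the scene. Friction and masses are not known exactly. Their poses are not given: they have to be found in the camera images.
- lathe: Small benchtop wood lathe, fixed. Origin on the bench top (z = 0) under the middle of the headstock; y runs along the spindle towards the handwheel, x away from the robot, z up. Headstock: dark green box 140 mm (x) by 170 mm (y), top face 262 mm up. Spindle axis at x = 0, 195 mm up. Bed top 90 mm up, to y = -610 mm; tailstock and its quill from y = -410 mm on, 265 mm high
- blank (a point): Centre of the round wooden wheel blank at the inner end of the spindle, 80 mm diameter, 24 mm thick, at lathe x = 0, y = -117 mm, 195 mm up. It turns with the spindle. Axes as lathe
- handwheel (a point): Centre of the aluminium handwheel on the spindle axis, 195 mm up, lathe y = +140 mm. Flat plain disc, 100 mm diameter, 16 mm thick (along y), 47 mm clear of the headstock, hub between them 32 mm diameter; its top, 245 mm up, can be pinched from above across the 16 mm. It turns spindle, ring and scale; drag about 0.4 N m (8 N at the rim), no springs or stops; it stays where left. Axes as lathe
- window (a point): Centre of the window in the headstock's top, at the height of the scale under the clear pane (247 mm up, above the spindle axis, lathe y = +27.5 mm). Opening 36 mm (x) by 26 mm (y), thin steel frame. Axes as lathe. The scale has 12 sectors, 30 degrees (27 mm) apart; those with one, two, three thin lines are one, two, three sectors from the broad bar, which comes from the far side
- mark (a point): Middle of the broad dark bar, 9 mm by 26 mm, on the scale collar (turns with the spindle, radius 52 mm). Complete in the window within 13 mm of window. At the start 0.45 to 1.1 rad past it, away from the robot: pull the handwheel's top towards the robot. The collar is clamped on by eye: the bar's notch lies up to 8 mm before or behind the bar, to be found by feel; other notches at least 18 mm
- bush (a point): Centre of the mouth of the steel index bush: 36 mm square boss, 8 mm high, on the headstock's top, mouth 270 mm up, above the spindle axis, lathe y = -32 mm. Vertical bore 11.5 mm, 20 mm long, 2 mm chamfer at the mouth. Axes as lathe
- rim (a point): Point on the rim of the steel index ring right under the bush, 27 mm below its mouth, inside the headstock. The ring turns with the spindle, radius 48 mm; 12 notches, 11.5 mm wide and 12 mm deep, 30 degrees (25 mm) apart, pass under the bush. The point itself does not turn. Axes as lathe
- pin_grip (a point): Steel index pin, 77 mm long, 70 to 110 g, upright in one hole of the wooden block. This point: on its axis, 61 mm above the tip, 24 mm above the underside of the collar (20 mm diameter, 4 mm thick), near the middle of the ribbed round handle (16 mm diameter, 36 mm high, from the collar up). Shank below the collar 10 mm diameter, 37 mm long, 1 mm chamfer at the tip. z runs up the pin
- index_pin: The same index pin; this origin is the centre of its tip. In the bush, the tip is 37 mm below the mouth when the pin is home, 27 mm when it stands on the ring's rim beside a notch: the pin then stands 10 mm proud. When let go it slides down by its own weight, rides on the rim and drops as a notch comes under it; the spindle is then locked but for 2 mm of play
- block: Hardwood block across the lathe bed, 100 mm (x) by 190 mm (y), 46 mm high, its top 136 mm above the bench; origin at the centre of its underside. Three holes, 13 mm wide, 41 mm deep, 62 mm apart in a row along y, hold the index pin and the two lathe centres in any order, each standing on its collar
- live_centre_mid (a point): Live centre: dark steel body 26 mm diameter, 28 mm high, with a cone on top, standing in the block, 46 mm of it above the block. Point 14 mm above the block's top, on its axis. Not to be disturbed
- spur_centre_mid (a point): Spur drive centre: steel disc 25 mm diameter, 10 mm high, with four prongs and a point, standing in the block, 22 mm of it above the block. Point 7 mm above the block's top, on its axis. Not to be disturbed
- toy_wheel_mid (a point): Loose wooden toy wheel, 56 mm diameter, 17 mm high, flat on the bench close behind the lathe bed; point at its centre. Not to be disturbed

How it is judged:
By the outcome, as a careful person would: the job done as asked, in the order asked, and still so for the second after the job is handed in, with the robot touching nothing.
It also fails if it takes over 72 s, if anything falls off the work surface, if the arm or the gripper's body presses on something with over 40 N, if the wrist force passes 120 N, or if a joint passes its speed limit or range.

## Working session

There is one attempt and no reset: what is moved stays moved. The work goes in short steps, Python scripts to look and compute and a tool call to move; the robot and the scene stay as the last step left them, time stands still between calls to the robot, and variables do not carry over. Pictures are saved under pics/ and viewed, about 8 in all and at most 12, crops included, and the job is handed in when it is done.

Besides the shell and the picture viewer there is one more tool, called by a JSON object that holds its "api" and its "payload", one argument or row to a line. jog_arm: Moves the arm, as the interface text tells. Its arguments: {"type":"object","properties":{"targets":{"type":"array"},"fingers":{"type":"number"}},"required":["targets"]}

```bash
mkdir -p pics; ls
cat > h.py <<'E'
import numpy as np, cv2
from plant import manip, cams
from scipy.spatial.transform import Rotation as R
def save(n,f): 
    im=cams.grab_frame(n); cv2.imwrite('pics/'+f,im[:,:,::-1]); return im
def ray(n,u,v,c=None):
    c=c or cams.get_calibration(n); K=np.array(c['camera_matrix']); T=np.array(c['cam_to_world'])
    a=(u-K[0,2])/K[0,0]; b=(v-K[1,2])/K[1,1]
    if n=='wrist':
        r=np.hypot(a,b); s=np.sin(r)/r if r>1e-9 else 1; d=np.array([a*s,-b*s,-np.cos(r)])
    else: d=np.array([a,-b,-1])
    d=T[:3,:3]@d; return T[:3,3],d/np.linalg.norm(d)
def onz(n,u,v,z,c=None):
    o,d=ray(n,u,v,c); return o+d*(z-o[2])/d[2]
def proj(n,p,c=None):
    c=c or cams.get_calibration(n); K=np.array(c['camera_matrix']); T=np.array(c['cam_to_world'])
    q=T[:3,:3].T@(np.array(p)-T[:3,3]); x=np.array([q[0],-q[1]]); z=-q[2]
    if n=='wrist':
        r=np.linalg.norm(x); x=x/r*np.arctan2(r,z)
    else: x=x/z
    return K[0,0]*x[0]+K[0,2],K[1,1]*x[1]+K[1,2]
def tri(n1,p1,n2,p2):
    o1,d1=ray(n1,*p1);o2,d2=ray(n2,*p2)
    A=np.stack([d1,-d2],1); s=np.linalg.lstsq(A,o2-o1,rcond=None)[0]
    a=o1+s[0]*d1;b=o2+s[1]*d2; return (a+b)/2,np.linalg.norm(a-b)
E
python3 - <<'E'
from h import *
np.set_printoptions(precision=4,suppress=True)
a=save('scene','scene0.png');b=save('top','top0.png');w=save('wrist','wrist0.png')
for n in('scene','top','wrist'):
    c=cams.get_calibration(n);print(n,np.array(c['camera_matrix']).tolist(),np.array(c['cam_to_world']))
s=manip.state();print(s)
cv2.imwrite('pics/both0.png',cv2.resize(np.hstack([a,b])[:,:,::-1],(800,300)))
E
```

```text
pics
scene [[349.54213973706817, 0.0, 251.48401054885883], [0.0, 349.54213973706817, 189.29239011390246], [0.0, 0.0, 1.0]] [[ 0.7606 -0.3694  0.5339  0.9511]
 [ 0.6492  0.4397 -0.6206 -0.3884]
 [-0.0055  0.8187  0.5742  0.5486]
 [ 0.      0.      0.      1.    ]]
top [[409.5250941495272, 0.0, 256.45563627340164], [0.0, 409.5250941495272, 185.8215485338908], [0.0, 0.0, 1.0]] [[ 0.0074  0.9884 -0.1519  0.4545]
 [-0.9999  0.0055 -0.0124  0.0224]
 [-0.0114  0.152   0.9883  1.0119]
 [ 0.      0.      0.      1.    ]]
wrist [[297.3186396354542, 0.0, 255.14688418371617], [0.0, 297.3186396354542, 191.14582847938217], [0.0, 0.0, 1.0]] [[ 0.2491  0.9157  0.3153  0.2379]
 [-0.9685  0.2363  0.0788 -0.5841]
 [-0.0024 -0.325   0.9457  0.3722]
 [ 0.      0.      0.      1.    ]]
{'time': 0.15, 'joint_pos': array([-1.439 ,  0.0532,  1.6139, -0.    ,  1.476 , -0.119 ]), 'joint_vel': array([ 0.0002, -0.0013, -0.0046,  0.0008, -0.0014,  0.0005]), 'joint_efforts': array([  0.0004, -39.4241, -37.0721,  -0.0002,   0.0046,   0.    ]), 'tool_pos': array([ 0.155 , -0.605 ,  0.2024]), 'tool_rot': array([-0.0008,  0.9921,  0.1251, -0.    ]), 'contact_force': array([ 0.1338,  0.7647, -0.2484]), 'ft_torque': array([ 0.0023, -0.0282, -0.0107]), 'gripper_width': 0.9996523035652369}
```

View pics/top0.png

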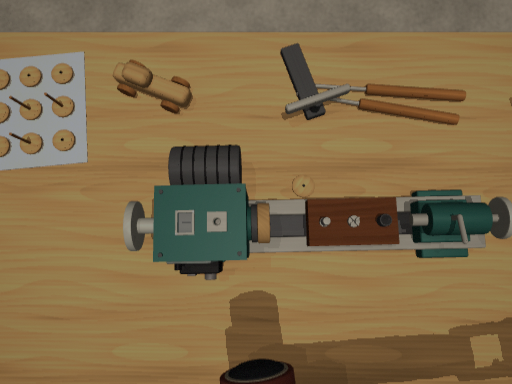

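View pics/scene0.png

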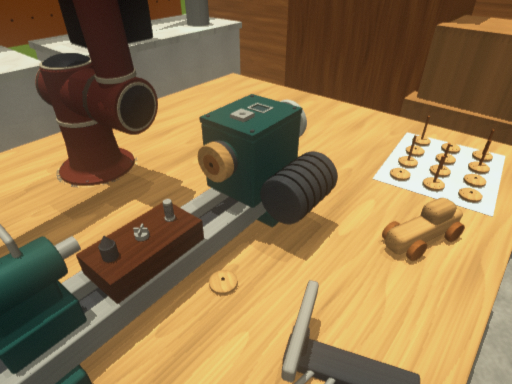

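The top view shows the headstock at (153–249, 184–262), with the window at about (185,222), the bush at (217,221) and the handwheel at (134,226). In the block, the pin is at (325,221), the spur centre at (354,221) and the live centre at (384,220). The pin is nearest the headstock, and the scene view agrees.

Run:
```python
from h import *
np.set_printoptions(precision=4,suppress=True)
b=cv2.imread('pics/top0.png')
cv2.imwrite('pics/crop0.png',cv2.resize(b[175:275,110:350],None,fx=3.3,fy=3.3,interpolation=cv2.INTER_CUBIC))
hsv=cv2.cvtColor(b,cv2.COLOR_BGR2HSV)
m=cv2.inRange(hsv,(70,60,40),(100,255,255));m[:,260:]=0
c=max(cv2.findContours(m,cv2.RETR_EXTERNAL,cv2.CHAIN_APPROX_NONE)[0],key=cv2.contourArea)
box=cv2.boxPoints(cv2.minAreaRect(c));print(box)
for p in box: print(onz('top',*p,.262))
print('bush',onz('top',217,221,.27),'win',onz('top',185,222,.266),'pin',onz('top',325,221,.136+.04),'spur',onz('top',354,221,.15),'live',onz('top',384,220,.17))
print('pin tri',tri('top',(325.5,221),'scene',(168,203)))
print('bush tri',tri('top',(217,221),'scene',(243,114)))
```

```text
[[153. 183.]
 [250. 183.]
 [250. 261.]
 [153. 261.]]
[0.574  0.2243 0.262 ]
[0.575  0.0438 0.262 ]
[0.4326 0.0424 0.262 ]
[0.4312 0.2177 0.262 ]
bush [0.5036 0.1027 0.27  ] win [0.5017 0.1614 0.266 ] pin [ 0.5113 -0.1071  0.176 ] spur [ 0.5135 -0.1718  0.15  ] live [ 0.5146 -0.2286  0.17  ]
pin tri (array([ 0.5121, -0.1085,  0.1702]), np.float64(0.0013797292377383823))
bush tri (array([0.5047, 0.1038, 0.2681]), np.float64(0.002643114209163519))
```

View pics/crop0.png

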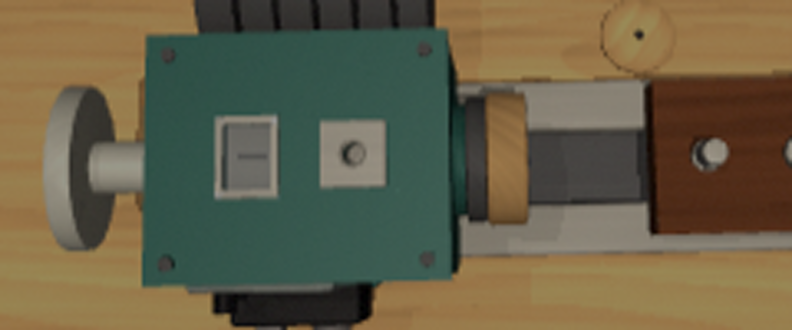

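The window shows a single thin line near its middle, so the spindle has to turn about one sector, roughly 30°. The lathe yaw is about 0.03 rad. I'll raise the arm and go above the handwheel.

```bash
cat >> h.py <<'E'
LY=np.array([-.033,.9995,0]); LX=np.array([.9995,.033,0]); B=np.array([.504,.103,.27])
def lat(x,y,z): 
    p=B+LX*x+LY*(y+.032); p[2]=z; return p
def go(p,yaw=None):
    s=manip.state(); q=s['tool_rot']; Rm=R.from_quat([q[1],q[2],q[3],q[0]]).as_matrix()
    d=Rm.T@(np.array(p)-s['tool_pos']); a=np.degrees(np.arctan2(Rm[1,0],Rm[0,0]))
    print('tool shift',np.round(d*1000,1),'mm; yaw now',round(a,2),'turn',None if yaw is None else round((a-yaw+180)%360-180,2),'t',s['time'],'F',np.round(s['contact_force'],1),'g',s['gripper_width'],'j6',s['joint_pos'][5])
E
python3 - <<'E'
from h import *
print(lat(.012,.14,.3))
go([.155,-.605,.36]); go([.40,-.35,.38]); go([.48,0,.38]); go(lat(.012,.14,.33),1.9)
E
```

```text
[0.510318 0.27531  0.3     ]
tool shift [  -0.    -0.2 -157.6] mm; yaw now 14.37 turn None t 0.15 F [ 0.1  0.8 -0.2] g 0.9996523035652369 j6 -0.11900384025406426
tool shift [ 300.6 -186.4 -177.3] mm; yaw now 14.37 turn None t 0.15 F [ 0.1  0.8 -0.2] g 0.9996523035652369 j6 -0.11900384025406426
tool shift [ 465.  -505.6 -176.8] mm; yaw now 14.37 turn None t 0.15 F [ 0.1  0.8 -0.2] g 0.9996523035652369 j6 -0.11900384025406426
tool shift [ 562.6 -764.7 -126.4] mm; yaw now 14.37 turn 12.47 t 0.15 F [ 0.1  0.8 -0.2] g 0.9996523035652369 j6 -0.11900384025406426
```

{"api": "jog_arm", "payload": {
  "targets": [
    [0,0,-0.04,0],
    [0,0,-0.08,0],
    [0.02,-0.012,-0.115,0],
    [0.045,-0.028,-0.145,0],
    [0.075,-0.045,-0.17,0]
  ],
  "fingers": 0.45
}}

```text
time: 0.57
tool_pos: [0.2153, -0.5442, 0.3749]
tool_rot: [0.001, 0.992, 0.124, 0.0]
contact_force: [0.6, 0.1, 0.4]
gripper_width: 0.454
```

{"api": "jog_arm", "payload": {
  "targets": [
    [0.034,-0.021,0,0],
    [0.068,-0.042,0,0],
    [0.102,-0.063,0,0],
    [0.136,-0.084,0,0],
    [0.17,-0.105,0,0]
  ]
}}

```text
time: 0.98
tool_pos: [0.355, -0.3987, 0.372]
tool_rot: [-0.0, 0.992, 0.125, -0.0]
contact_force: [1.0, 0.1, 0.6]
gripper_width: 0.45
```

{"api": "jog_arm", "payload": {
  "targets": [
    [0.022,-0.033,0,0],
    [0.044,-0.066,0,0],
    [0.066,-0.1,0,0],
    [0.088,-0.133,0,0],
    [0.11,-0.166,0,0]
  ]
}}

```text
time: 1.4
tool_pos: [0.4196, -0.2103, 0.372]
tool_rot: [-0.0, 0.992, 0.125, -0.0]
contact_force: [1.5, -0.5, -0.2]
gripper_width: 0.447
```

{"api": "jog_arm", "payload": {
  "targets": [
    [0.02,-0.036,0,0],
    [0.04,-0.072,0,0],
    [0.06,-0.108,0,0],
    [0.08,-0.144,0,0],
    [0.1,-0.18,0,0]
  ]
}}

```text
time: 1.82
tool_pos: [0.4716, -0.011, 0.3721]
tool_rot: [0.0, 0.992, 0.125, 0.0]
contact_force: [0.7, -0.9, 0.0]
gripper_width: 0.454
```

Run:
```python
from h import *
print(manip.state()['tool_pos']);go(lat(.012,.14,.33),1.9)
```

```text
[ 0.47159698 -0.0109669   0.37209286]
tool shift [ 108.5 -267.7   42.1] mm; yaw now 14.37 turn 12.47 t 1.8167 F [ 0.7 -0.9  0. ] g 0.45378255624166336 j6 1.1388832173463606
```

{"api": "jog_arm", "payload": {
  "targets": [
    [0.015,-0.038,0,0],
    [0.03,-0.076,0,0],
    [0.046,-0.114,0,0],
    [0.061,-0.15,0,0],
    [0.076,-0.187,0.01,0]
  ]
}}

```text
time: 2.23
tool_pos: [0.4993, 0.1892, 0.3642]
tool_rot: [-0.0, 0.992, 0.125, 0.002]
contact_force: [-0.0, -0.7, 0.4]
gripper_width: 0.449
```

{"api": "jog_arm", "payload": {
  "targets": [
    [0.015,-0.038,0.01,4],
    [0.032,-0.081,0.02,8],
    [0.032,-0.081,0.03,12.5],
    [0.032,-0.081,0.03,12.5]
  ]
}}

```text
time: 2.57
tool_pos: [0.5083, 0.2753, 0.3282]
tool_rot: [0.001, 1.0, 0.018, -0.003]
contact_force: [-0.2, -0.3, -0.2]
gripper_width: 0.448
```

Run:
```python
from h import *
go(lat(.012,.14,.33),1.9)
c=cams.get_calibration('wrist'); im=save('wrist','w1.png')
import pickle;pickle.dump(c,open('c1.pkl','wb'))
for p in [lat(0,.14,.245),lat(0,.0275,.262),B,lat(.05,.14,.195)]: print(p,proj('wrist',p,c))
```

```text
tool shift [ 2.   0.1 -1.8] mm; yaw now 2.02 turn 0.12 t 2.5667 F [-0.2 -0.3 -0.2] g 0.4484109057305216 j6 1.9030657346055597
[0.498324 0.274914 0.245   ] (np.float64(255.37324864432838), np.float64(199.33564360095372))
[0.5020365  0.16247025 0.262     ] (np.float64(379.04778752254634), np.float64(205.85772002715314))
[0.504 0.103 0.27 ] (np.float64(436.0074889895882), np.float64(208.1546129143799))
[0.548299 0.276564 0.195   ] (np.float64(255.4623208849271), np.float64(136.1569770555606))
```

View pics/w1.png

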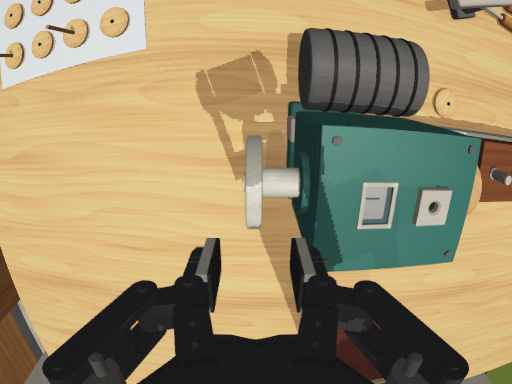

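The wrist view shows the wheel rim at columns 247–262, centred between the fingers. The window is at (378,206) and the bush at (434,208), both as predicted. The thin line is at about (372,198). Next I'll descend and pinch.

{"api": "jog_arm", "payload": {
  "targets": [
    [0.004,0,0.035,0],
    [0.004,0,0.07,0],
    [0.004,0,0.095,0],
    [0.004,0,0.108,0],
    [0.004,0,0.108,0]
  ]
}}

```text
time: 3.03
tool_pos: [0.5124, 0.2716, 0.221]
tool_rot: [0.001, 1.0, 0.016, -0.003]
contact_force: [0.1, -1.0, -0.2]
gripper_width: 0.453
```

{"api": "jog_arm", "payload": {
  "targets": [
    [0,0,0,0],
    [0,0,0,0],
    [0,0,0,0],
    [0,0,0,0],
    [0,0,0,0]
  ],
  "fingers": 0
}}

```text
time: 3.45
tool_pos: [0.5145, 0.2738, 0.2259]
tool_rot: [-0.0, 1.0, 0.016, 0.001]
contact_force: [-0.1, -0.3, 0.7]
gripper_width: -0.001
```

Run:
```python
from h import *
import pickle
c=pickle.load(open('c1.pkl','rb'))
def lx(p): d=p-B; return np.round([d@LX*1000,d@LY*1000-32],1)
print('line old',lx(onz('wrist',372.5,198,.247,c)),'win',lx(onz('wrist',378,206,.266,c)))
go(lat(.014,.14,.218),1.9)
c=cams.get_calibration('wrist'); im=save('wrist','w2.png')
u,v=map(int,proj('wrist',lat(0,.0275,.247),c)); print(u,v)
cv2.imwrite('pics/w2c.png',cv2.resize(im[v-45:v+45,u-60:u+60,::-1],None,fx=5,fy=5))
```

```text
line old [ 2.  28.6] win [ 1.5 30.5]
tool shift [-2.1 -1.7  7.9] mm; yaw now 1.88 turn -0.02 t 3.45 F [-0.1 -0.3  0.7] g -0.0011779913113000506 j6 1.8992694402990333
421 262
```

View pics/w2c.png

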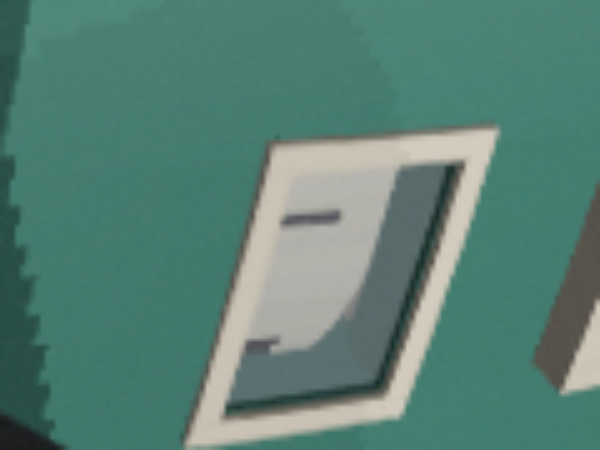

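The fingers closed on nothing, so I need to see why. The crop shows a line at (310,218) and part of another mark at (262,345).

View pics/w2.png

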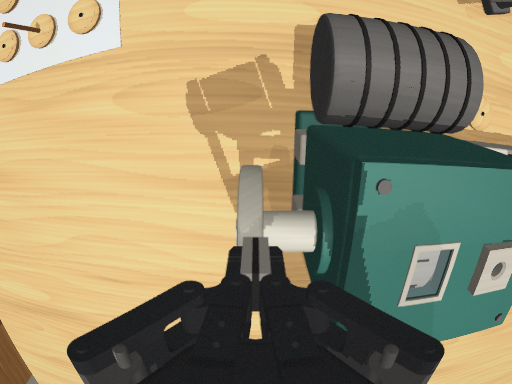

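Run:
```python
from h import *
im=cv2.imread('pics/w2.png'); s=manip.state(); print(s['tool_pos'],s['tool_rot'],s['gripper_width'],s['joint_pos'],s['time'])
c=cams.get_calibration('wrist')
print('tcp px',proj('wrist',s['tool_pos'],c),'grasp',proj('wrist',s['tool_pos']+[0,0,.019],c),'wheel top',[proj('wrist',lat(.0,.14+d,.245),c) for d in(-.008,.008)],'far',proj('wrist',lat(.05,.14,.195),c),'winc',proj('wrist',lat(0,.0275,.266),c))
d=onz('wrist',423,260.6,.247,c)-B; print('line',d@LX,d@LY-.032)
cv2.imwrite('pics/w2f.png',cv2.resize(im[150:310,190:340],None,fx=3.7,fy=3.7,interpolation=cv2.INTER_CUBIC))
```

```text
[0.51428218 0.2737309  0.22542936] [-3.13429625e-04  9.99864479e-01  1.64375931e-02  8.55416758e-04] -0.0021849212164601786 [ 3.61405366e-01 -6.12175918e-02  1.68964757e+00  1.14038663e-05
  1.51134065e+00  1.89932435e+00] 3.5
tcp px (np.float64(255.51193789417198), np.float64(231.22387690568843)) grasp (np.float64(255.49618545952197), np.float64(245.8255795131695)) wheel top [(np.float64(265.89710829170315), np.float64(269.02349000438005)), (np.float64(239.36643114163388), np.float64(268.94550776182473))] far (np.float64(253.1284284798919), np.float64(167.32551103406902)) winc (np.float64(434.87111832047583), np.float64(278.417450920856))
line 0.001620676160449388 0.026851563621306272
```

View pics/w2f.png

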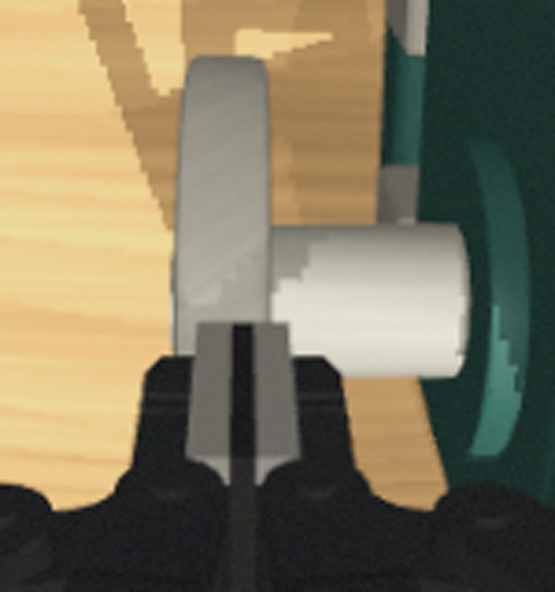

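Run:
```python
from h import *
import pickle
def sil(n,c,cx,cz,y):
    P=[proj(n,lat(cx+.05*np.cos(a),y,cz+.05*np.sin(a)),c) for a in np.linspace(0,2*np.pi,73)]
    P=np.array(P); return np.round([P[:,0].min(),P[:,1].min(),P[:,0].max(),P[:,1].max()],1)
c1=pickle.load(open('c1.pkl','rb'))
for n,f,c,box in(('wrist','w1.png',c1,(225,125,300,240)),('wrist','w2.png',cams.get_calibration('wrist'),None),('top','top0.png',None,None)):
    for y in(.132,.148): print(f,y,sil(n,c,0,.195,y))
# hue/sat mask of wheel in w1 and top
for f,(x0,y0,x1,y1) in(('w1.png',(225,120,275,240)),('top0.png',(118,190,146,262))):
    im=cv2.imread('pics/'+f)[y0:y1,x0:x1]; s=cv2.cvtColor(im,cv2.COLOR_BGR2HSV)[:,:,1]
    m=(s<45).astype(np.uint8); k,_,st,_=cv2.connectedComponentsWithStats(m); i=1+st[1:,4].argmax(); b=st[i]; print(f,b[0]+x0,b[1]+y0,b[0]+b[2]+x0,b[1]+b[3]+y0)
s=manip.state();print(np.round(s['joint_efforts'],2),np.round(s['contact_force'],2),s['ft_torque'])
```

```text
w1.png 0.132 [261.7 135.7 264.3 229.6]
w1.png 0.148 [246.5 135.6 248.7 229.6]
w2.png 0.132 [262.3 165.3 266.3 298.8]
w2.png 0.148 [238.9 165.2 245.  298.7]
top0.png 0.132 [130.9 200.5 145.7 250.9]
top0.png 0.148 [122.3 200.7 138.2 251.1]
w1.png 244 136 275 228
top0.png 123 202 146 251
[-5.000e-02 -3.485e+01 -3.754e+01 -0.000e+00 -1.000e-02 -0.000e+00] [-0.14 -0.41  0.09] [ 0.02213309 -0.0375095   0.03027395]
```

Run:
```python
from h import *
import pickle
c1=pickle.load(open('c1.pkl','rb')); c2=cams.get_calibration('wrist')
for c,t,g in((c1,np.array([.5083,.2753,.3282]),.019+.003),(c2,manip.state()['tool_pos'],.002)):
  for dz in(0,.01,.019,.03,.05): print(dz,[tuple(np.round(proj('wrist',t+[dx,g,dz],c),0)) for dx in(-.011,0,.011)])
```

```text
0 [(np.float64(221.0), np.float64(245.0)), (np.float64(221.0), np.float64(230.0)), (np.float64(221.0), np.float64(214.0))]
0.01 [(np.float64(220.0), np.float64(253.0)), (np.float64(219.0), np.float64(237.0)), (np.float64(219.0), np.float64(221.0))]
0.019 [(np.float64(218.0), np.float64(260.0)), (np.float64(218.0), np.float64(245.0)), (np.float64(218.0), np.float64(228.0))]
0.03 [(np.float64(216.0), np.float64(271.0)), (np.float64(216.0), np.float64(254.0)), (np.float64(215.0), np.float64(237.0))]
0.05 [(np.float64(212.0), np.float64(293.0)), (np.float64(211.0), np.float64(275.0)), (np.float64(210.0), np.float64(257.0))]
0 [(np.float64(252.0), np.float64(246.0)), (np.float64(252.0), np.float64(231.0)), (np.float64(253.0), np.float64(215.0))]
0.01 [(np.float64(252.0), np.float64(254.0)), (np.float64(252.0), np.float64(238.0)), (np.float64(253.0), np.float64(222.0))]
0.019 [(np.float64(252.0), np.float64(262.0)), (np.float64(252.0), np.float64(246.0)), (np.float64(253.0), np.float64(229.0))]
0.03 [(np.float64(251.0), np.float64(272.0)), (np.float64(252.0), np.float64(256.0)), (np.float64(252.0), np.float64(238.0))]
0.05 [(np.float64(251.0), np.float64(294.0)), (np.float64(251.0), np.float64(277.0)), (np.float64(252.0), np.float64(258.0))]
```

The wheel is where I expected, but the visible pad ends sit about 20 mm behind the stated TCP, so the grip was too high. I'll reopen, go 12 mm lower and try again. That stays clear of the hub in any case.

{"api": "jog_arm", "payload": {
  "targets": [
    [0,0,0,0],
    [0,0,0,0],
    [0,0,0.004,0],
    [0,0,0.008,0],
    [0,0,0.012,0]
  ],
  "fingers": 0.45
}}

```text
time: 3.92
tool_pos: [0.5137, 0.2735, 0.2115]
tool_rot: [0.0, 1.0, 0.016, -0.0]
contact_force: [0.3, -0.4, 0.3]
gripper_width: 0.45
```

{"api": "jog_arm", "payload": {
  "targets": [
    [0,0,0,0],
    [0,0,0,0],
    [0,0,0,0],
    [0,0,0,0],
    [0,0,0,0]
  ],
  "fingers": 0
}}

```text
time: 4.33
tool_pos: [0.5131, 0.2771, 0.2114]
tool_rot: [-0.004, 1.0, 0.017, -0.0]
contact_force: [0.7, 11.7, -4.1]
gripper_width: 0.151
```

Partial grip on the rim edge, at width 0.151. I'll reopen, shift 3 mm in +y, and ease further down with force checks.

{"api": "jog_arm", "payload": {
  "targets": [
    [0,0,0,0],
    [0,-0.003,0,0],
    [0,-0.003,0.003,0],
    [0,-0.003,0.006,0],
    [0,-0.003,0.006,0]
  ],
  "fingers": 0.45
}}

```text
time: 4.75
tool_pos: [0.5135, 0.2761, 0.2054]
tool_rot: [0.0, 1.0, 0.016, -0.001]
contact_force: [0.0, -0.8, 0.4]
gripper_width: 0.45
```

{"api": "jog_arm", "payload": {
  "targets": [
    [0,0,0.002,0],
    [0,0,0.004,0],
    [0,0,0.006,0],
    [0,0,0.006,0]
  ]
}}

```text
time: 5.08
tool_pos: [0.5135, 0.2763, 0.1996]
tool_rot: [0.0, 1.0, 0.016, -0.0]
contact_force: [0.5, 0.0, 0.3]
gripper_width: 0.45
```

{"api": "jog_arm", "payload": {
  "targets": [
    [0,0,0,0],
    [0,0,0,0],
    [0,0,0,0],
    [0,0,0,0],
    [0,0,0,0]
  ],
  "fingers": 0
}}

```text
time: 5.5
tool_pos: [0.5137, 0.2771, 0.2005]
tool_rot: [-0.001, 1.0, 0.016, 0.0]
contact_force: [0.3, 3.0, 0.0]
gripper_width: 0.166
```

Run:
```python
from h import *
s=manip.state();print(s['tool_pos'],s['contact_force'],s['gripper_width'])
im=save('wrist','w3.png'); c=cams.get_calibration('wrist')
print([np.round(proj('wrist',lat(x,.0275,.247),c),0) for x in(-.018,0,.018)])
a=im[130:330,180:500,::-1]
cv2.imwrite('pics/w3c.png',cv2.resize(a,None,fx=2.5,fy=2.5,interpolation=cv2.INTER_CUBIC))
```

```text
[0.5137242  0.27710471 0.2005433 ] [0.27026013 3.0373867  0.02443479] 0.16635749583044765
[array([435., 305.]), array([444., 283.]), array([452., 257.])]
```

View pics/w3c.png

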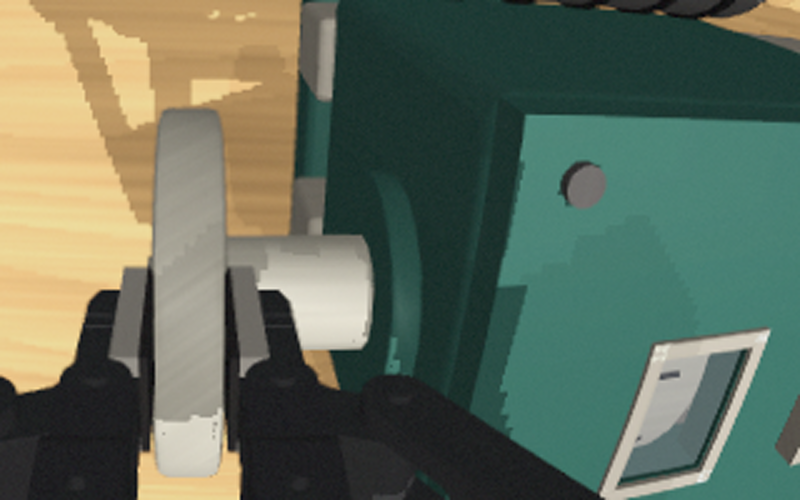

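The wheel is now held firmly between both pads, with the thin line at about (670,376) in the crop. I'll pull the top towards the robot along the arc, about 31°.

{"api": "jog_arm", "payload": {
  "targets": [
    [-0.003,0,-0.001,0],
    [-0.006,0,-0.0017,0],
    [-0.009,0,-0.0023,0],
    [-0.012,0,-0.0028,0],
    [-0.015,0,-0.003,0]
  ]
}}

```text
time: 5.97
tool_pos: [0.5036, 0.2768, 0.2028]
tool_rot: [-0.002, 1.0, 0.016, 0.007]
contact_force: [15.3, 8.4, -8.7]
gripper_width: 0.167
```

{"api": "jog_arm", "payload": {
  "targets": [
    [-0.003,0,0.0001,0],
    [-0.006,0,0.0004,0],
    [-0.008,0,0.0007,0],
    [-0.008,0,0.0007,0]
  ]
}}

```text
time: 6.3
tool_pos: [0.4962, 0.2767, 0.2033]
tool_rot: [-0.002, 1.0, 0.016, 0.008]
contact_force: [17.8, 6.6, -8.7]
gripper_width: 0.168
```

Run:
```python
from h import *
s=manip.state();print(s['tool_pos'],s['contact_force'],s['gripper_width'])
im=save('wrist','w4.png'); c=cams.get_calibration('wrist')
x0=np.array([np.round(proj('wrist',lat(x,.0275,.247),c),1) for x in(-.018,0,.018)]);print(x0)
u,v=x0[1].astype(int)
a=im[v-45:v+45,max(0,u-60):u+60,::-1]; print(max(0,u-60),v-45)
cv2.imwrite('pics/w4c.png',cv2.resize(a,None,fx=6,fy=6,interpolation=cv2.INTER_CUBIC))
# intensity along lathe x at column y offsets
g=cv2.cvtColor(im,cv2.COLOR_RGB2GRAY)
for y in(.0205,.0275,.0345):
    r=[]
    for x in np.arange(-.018,.0185,.0015):
        z=.195+np.sqrt(.052**2-x*x); p=proj('wrist',lat(x,y,z),c); r.append(int(g[int(round(p[1])),int(round(p[0]))]))
    print(y,r)
```

```text
[0.49619015 0.27666165 0.20326145] [17.82690718  6.57826729 -8.66118233] 0.16806233231702533
[[442.3 280.1]
 [450.3 254.7]
 [457.8 226.8]]
390 209
0.0205 [174, 173, 172, 174, 175, 175, 175, 177, 179, 177, 175, 177, 178, 177, 176, 178, 178, 178, 179, 205, 206, 159, 111, 111, 112]
0.0275 [194, 191, 186, 150, 86, 152, 176, 177, 178, 176, 175, 177, 179, 178, 179, 179, 178, 179, 184, 204, 204, 180, 111, 111, 113]
0.0345 [101, 101, 103, 101, 100, 96, 87, 83, 92, 84, 83, 92, 85, 83, 88, 83, 97, 88, 101, 94, 111, 112, 113, 113, 114]
```

View pics/w4c.png

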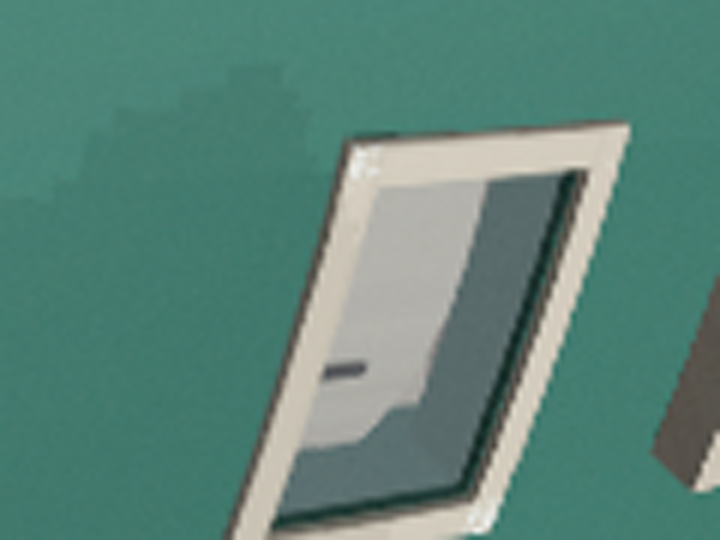

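The line moved to about -12 mm, so the bar should be at about +15 mm and needs some 15 mm more. I'll keep pulling.

{"api": "jog_arm", "payload": {
  "targets": [
    [-0.003,0,0.0006,0],
    [-0.006,0,0.0013,0],
    [-0.009,0,0.002,0],
    [-0.012,0,0.003,0],
    [-0.012,0,0.003,0]
  ]
}}

```text
time: 6.77
tool_pos: [0.4852, 0.2764, 0.2022]
tool_rot: [-0.002, 1.0, 0.016, 0.009]
contact_force: [16.5, 6.3, -3.0]
gripper_width: 0.169
```

```bash
cat >> h.py <<'E'
def prof(n='wrist',f=None,y=.0245):
    s=manip.state(); print(np.round(s['tool_pos'],4),np.round(s['contact_force'],1),round(s['gripper_width'],3),s['time'])
    c=cams.get_calibration(n); im=save(n,f); g=cv2.cvtColor(im,cv2.COLOR_RGB2GRAY)
    for yy in(y-.004,y,y+.004):
        r=[]
        for x in np.arange(-.020,.0205,.001):
            z=.195+np.sqrt(.052**2-x*x); p=proj(n,lat(x,yy,z),c); r.append(int(cv2.getRectSubPix(g,(1,1),p)[0,0]))
        r=np.array(r); print(yy,' '.join(f'{int(x)}:{v}' for x,v in zip(range(-20,21),r) if v<135))
E
python3 -c "
from h import *
prof(f='w5.png')"
```

```text
[0.4852 0.2764 0.2022] [16.5  6.3 -3. ] 0.169 6.7667
0.0205 2:126 3:87 4:88 5:87 6:87 7:86 8:87 9:88 10:87 16:105 17:113 18:113 19:113 20:113
0.0245 -20:94 -19:112 2:131 3:88 4:86 5:88 6:88 7:89 8:88 9:86 10:87 16:107 17:113 18:113 19:114 20:112
0.0285 3:98 4:118 5:119 6:100 16:99 17:114 18:112 19:113 20:113
```

The bar is in view with its middle at +6.4 mm. I need about 6 mm more.

{"api": "jog_arm", "payload": {
  "targets": [
    [-0.003,0,0.001,0],
    [-0.005,0,0.002,0],
    [-0.007,0,0.003,0],
    [-0.007,0,0.003,0]
  ]
}}

```text
time: 7.15
tool_pos: [0.4794, 0.2763, 0.2008]
tool_rot: [-0.002, 1.0, 0.015, 0.011]
contact_force: [17.7, 4.9, 1.3]
gripper_width: 0.167
```

```bash
python3 -c "
from h import *
prof(f='w6.png')"
```

```text
[0.4794 0.2763 0.2008] [17.7  4.9  1.3] 0.167 7.15
0.0205 -2:95 -1:87 0:86 1:88 2:87 3:88 4:86 5:87 6:86 17:109 18:113 19:113 20:113
0.0245 -2:94 -1:87 0:86 1:88 2:87 3:87 4:86 5:87 6:86 17:110 18:114 19:115 20:114
0.0285 -2:116 -1:96 0:109 1:92 2:118 3:111 4:124 5:133 6:118 17:109 18:115 19:114 20:114
```

The bar is centred at +2 mm. I'll release, lift, and traverse to the pin, turning the jaws to run along x.

{"api": "jog_arm", "payload": {
  "targets": [
    [0,0,0,0],
    [0,0,0,0],
    [0,0,0,0],
    [0,0,-0.03,0],
    [0,0,-0.07,0]
  ],
  "fingers": 0.45
}}

```text
time: 7.62
tool_pos: [0.4686, 0.2736, 0.2613]
tool_rot: [0.002, 1.0, 0.016, -0.006]
contact_force: [0.1, 1.3, -0.1]
gripper_width: 0.451
```

{"api": "jog_arm", "payload": {
  "targets": [
    [0,0,-0.04,-5],
    [0,0,-0.08,-12],
    [0.005,0.03,-0.11,-19],
    [0.01,0.06,-0.12,-26],
    [0.015,0.1,-0.12,-33]
  ]
}}

```text
time: 8.03
tool_pos: [0.4903, 0.1788, 0.3911]
tool_rot: [0.0, 0.954, 0.299, 0.003]
contact_force: [0.4, 0.1, 0.1]
gripper_width: 0.449
```

```bash
python3 -c "
from h import *
prof(f='w7.png'); go([.5115,-.108,.30],91.9)"
```

```text
[0.4903 0.1788 0.3911] [0.4 0.1 0.1] 0.449 8.0333
0.0205 -20:128 -2:130 -1:97 0:86 1:85 2:85 3:85 4:85 5:86 6:95 20:133
0.0245 -20:129 -2:126 -1:96 0:87 1:86 2:85 3:85 4:86 5:86 6:93 20:134
0.0285 -20:129 -2:127 -1:96 0:86 1:85 2:86 3:85 4:85 5:87 6:92
tool shift [-142.9  241.8   90.3] mm; yaw now 34.69 turn -57.21 t 8.0833 F [ 2.2 -2.2  1.2] g 0.4547129547129887 j6 1.1622036970738774
```

The bar is still centred, with its middle at about +2.3 mm and complete in the window. Now to the pin.

{"api": "jog_arm", "payload": {
  "targets": [
    [-0.018,0.03,0,-7],
    [-0.036,0.06,0,-14],
    [-0.054,0.09,0,-21],
    [-0.07,0.12,0,-28],
    [-0.09,0.15,0,-35]
  ]
}}

```text
time: 8.5
tool_pos: [0.4992, 0.0067, 0.3854]
tool_rot: [-0.001, 0.831, 0.556, -0.001]
contact_force: [0.9, 0.7, -0.5]
gripper_width: 0.453
```

```bash
python3 -c "
from h import *
go([.5115,-.108,.30],91.9)"
```

```text
tool shift [-101.3   55.2   85.4] mm; yaw now 67.61 turn -24.29 t 8.5 F [ 0.9  0.7 -0.5] g 0.45306477322668237 j6 0.2552213653790685
```

{"api": "jog_arm", "payload": {
  "targets": [
    [-0.033,0.018,0,-6],
    [-0.066,0.036,0.02,-12],
    [-0.1,0.054,0.05,-18],
    [-0.1,0.054,0.085,-22.5],
    [-0.1,0.054,0.085,-22.5]
  ]
}}

```text
time: 8.92
tool_pos: [0.5058, -0.1053, 0.2895]
tool_rot: [-0.009, 0.709, 0.705, -0.005]
contact_force: [-1.6, 0.1, -2.2]
gripper_width: 0.449
```

```bash
python3 -c "
from h import *
go([.5115,-.108,.30],91.9)
s=manip.state();c=cams.get_calibration('wrist');im=save('wrist','w8.png')
print(s['tool_pos'])
for p in([.5115,-.108,.176],[.5115,-.108,.14],s['tool_pos'],s['tool_pos']+[0,0,.025]): print(p,proj('wrist',p,c))
"
```

```text
tool shift [ -2.6   5.5 -10.6] mm; yaw now 89.62 turn -2.28 t 8.9167 F [-1.6  0.1 -2.2] g 0.44931031962412893 j6 -0.34245115315034497
[ 0.50583142 -0.10528097  0.28948738]
[0.5115, -0.108, 0.176] (np.float64(261.39027409655114), np.float64(182.0170802901314))
[0.5115, -0.108, 0.14] (np.float64(261.3218392336632), np.float64(172.63238982786928))
[ 0.50583142 -0.10528097  0.28948738] (np.float64(252.796174150251), np.float64(229.78093440850233))
[ 0.50583142 -0.10528097  0.31448738] (np.float64(251.6747890571168), np.float64(249.28833819737923))
```

View pics/w8.png

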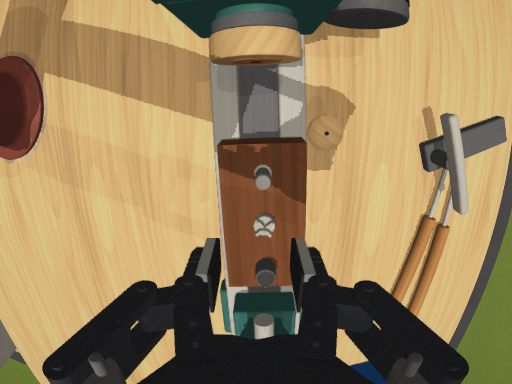

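The view shows the pin at (263,168–190), the spur centre at (264,226), the live centre at (265,270) and the toy wheel at (325,132). The predicted pin top (261,182) matches. I'll settle, then refine the pin numerically.

{"api": "jog_arm", "payload": {
  "targets": [
    [0,0,0,-1],
    [0,0,0,-1],
    [0,0,0,-1]
  ]
}}

```text
time: 9.22
tool_pos: [0.5126, -0.1044, 0.3056]
tool_rot: [0.003, 0.702, 0.712, 0.001]
contact_force: [0.3, 0.6, 0.2]
gripper_width: 0.447
```

```bash
cat > pin.py <<'E'
from h import *
s=manip.state();c=cams.get_calibration('wrist');im=save('wrist','w9.png')
print(np.round(s['tool_pos'],4),np.round(s['tool_rot'],3))
u,v=map(int,proj('wrist',[.5115,-.108,.16],c)); hsv=cv2.cvtColor(im,cv2.COLOR_RGB2HSV)
m=((hsv[:,:,1]<80)&(hsv[:,:,2]>60)).astype(np.uint8); w=np.zeros_like(m); w[v-25:v+25,u-20:u+20]=m[v-25:v+25,u-20:u+20]
k,_,st,ce=cv2.connectedComponentsWithStats(w)
for i in range(1,k):
    if st[i,4]>40:
        x,y,ww,h,_=st[i]; cx=x+(ww-1)/2; print(st[i],ce[i]); 
        print('top', onz('wrist',cx,y+h-1-ww*.4,.176,c),'collar',onz('wrist',cx,y+ww*.5,.14,c), 'mid',onz('wrist',*ce[i],.160,c))
go([.5115,-.108,.20],91.9)
E
python3 pin.py
```

```text
[ 0.5126 -0.1044  0.3056] [0.003 0.702 0.712 0.001]
[245 161  17  24 288] [252.96180556 172.94444444]
top [ 0.51273969 -0.10780792  0.176     ] collar [ 0.51274534 -0.10904945  0.14      ] mid [ 0.5126904  -0.10763973  0.16      ]
tool shift [ -3.4  -1.6 105.3] mm; yaw now 90.86 turn -1.04 t 9.2667 F [0.5 0.5 0.4] g 0.4518258918615121 j6 -0.35835908530019667
```

{"api": "jog_arm", "payload": {
  "targets": [
    [-0.0035,0,0.035,-1],
    [-0.0035,0,0.07,-1],
    [-0.0035,0,0.1,-1],
    [-0.0035,0,0.125,-1],
    [-0.0035,0,0.14,-1]
  ]
}}

```text
time: 9.68
tool_pos: [0.5107, -0.1076, 0.16]
tool_rot: [-0.001, 0.696, 0.718, -0.0]
contact_force: [-0.1, -0.1, -0.4]
gripper_width: 0.446
```

{"api": "jog_arm", "payload": {
  "targets": [
    [0,0,0.008,0],
    [0,0,0.016,0],
    [0,0,0.024,0],
    [0,0,0.024,0]
  ]
}}

```text
time: 10.02
tool_pos: [0.5113, -0.1083, 0.1373]
tool_rot: [-0.0, 0.696, 0.718, -0.0]
contact_force: [0.0, 1.5, 0.0]
gripper_width: 0.448
```

```bash
python3 -c "
from h import *
go([.5125,-.108,.122],91.9)
im=save('wrist','w10.png')
cv2.imwrite('pics/w10c.png',cv2.resize(im[130:330,150:400,::-1],None,fx=3,fy=3))
"
```

```text
tool shift [ 0.2  1.2 15.3] mm; yaw now 91.82 turn -0.08 t 10.0167 F [0.  1.5 0. ] g 0.4476414212143819 j6 -0.3829552625312819
```

View pics/w10c.png

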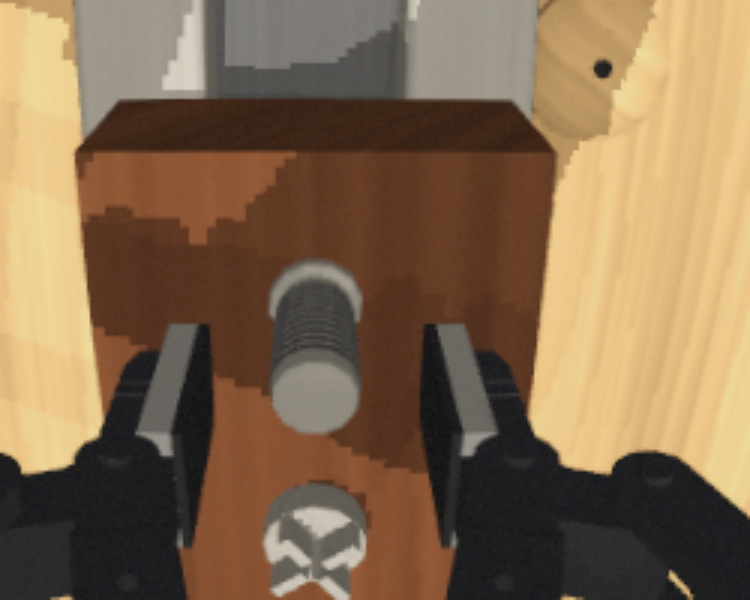

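The pads are straddling the pin, which is centred between them. The collar is at (315,270) and the handle top at (315,390) in the crop. I'll go down 14 mm more and grip.

{"api": "jog_arm", "payload": {
  "targets": [
    [0,0.001,0.005,0],
    [0,0.001,0.01,0],
    [0,0.001,0.014,0],
    [0,0.001,0.014,0]
  ]
}}

```text
time: 10.4
tool_pos: [0.5116, -0.1083, 0.1225]
tool_rot: [-0.001, 0.696, 0.718, -0.0]
contact_force: [0.8, 0.3, -0.2]
gripper_width: 0.449
```

{"api": "jog_arm", "payload": {
  "targets": [
    [0,0,0,0],
    [0,0,0,0],
    [0,0,0,0],
    [0,0,0,0],
    [0,0,0,0]
  ],
  "fingers": 0
}}

```text
time: 10.82
tool_pos: [0.5123, -0.1085, 0.1237]
tool_rot: [0.0, 0.696, 0.718, 0.0]
contact_force: [-0.3, 0.1, -0.1]
gripper_width: 0.159
```

{"api": "jog_arm", "payload": {
  "targets": [
    [0,0,-0.01,0],
    [0,0,-0.025,0],
    [0,0,-0.045,0],
    [0,0,-0.07,0],
    [0,0,-0.1,0]
  ]
}}

```text
time: 11.23
tool_pos: [0.5111, -0.108, 0.2235]
tool_rot: [-0.001, 0.696, 0.718, -0.001]
contact_force: [0.9, 0.1, -2.2]
gripper_width: 0.164
```

{"api": "jog_arm", "payload": {
  "targets": [
    [0,0,-0.04,0],
    [0,0,-0.08,0],
    [0,0,-0.12,0],
    [0.02,0,-0.135,0],
    [0.05,0,-0.135,0]
  ]
}}

```text
time: 11.65
tool_pos: [0.5123, -0.06, 0.366]
tool_rot: [0.005, 0.697, 0.717, 0.002]
contact_force: [0.5, -0.1, -1.0]
gripper_width: 0.166
```

{"api": "jog_arm", "payload": {
  "targets": [
    [0.035,0,0,0],
    [0.07,0,0,0],
    [0.1,0,0,0],
    [0.1,0,0,0],
    [0.1,0,0,0]
  ]
}}

```text
time: 12.07
tool_pos: [0.5072, 0.0427, 0.3592]
tool_rot: [0.0, 0.695, 0.719, 0.0]
contact_force: [0.2, -0.5, -0.7]
gripper_width: 0.161
```

```bash
cat > bush.py <<'E'
from h import *
import sys
s=manip.state();c=cams.get_calibration('wrist');im=save('wrist',sys.argv[1])
print(np.round(s['tool_pos'],4),s['gripper_width'],s['time'])
u,v=map(int,proj('wrist',B,c)); print('pred',u,v)
hsv=cv2.cvtColor(im,cv2.COLOR_RGB2HSV)
m=((hsv[:,:,1]<60)&(hsv[:,:,2]>110)).astype(np.uint8); w=np.zeros_like(m); w[max(v-45,0):v+45,u-45:u+45]=m[max(v-45,0):v+45,u-45:u+45]
k,l,st,ce=cv2.connectedComponentsWithStats(w)
for i in range(1,k):
    if st[i,4]>100:
        cs,hh=cv2.findContours((l==i).astype(np.uint8),cv2.RETR_CCOMP,cv2.CHAIN_APPROX_NONE)
        for q,z in zip(cs,hh[0]):
            (cx,cy),r=cv2.minEnclosingCircle(q); a=cv2.contourArea(q)
            if a>15: print('hole' if z[3]>=0 else 'outer',round(cx,1),round(cy,1),'r',round(r,1),'a',a,np.round(onz('wrist',cx,cy,.27,c),4))
cv2.imwrite('pics/bc_'+sys.argv[1],cv2.resize(im[max(v-60,0):v+100,u-70:u+70,::-1],None,fx=4,fy=4))
go([.5045,.103,.345],91.9)
E
python3 bush.py w11.png
```

```text
[0.5072 0.0427 0.3592] 0.1605753588339374 12.0667
pred 252 120
outer 252.0 117.5 r 28.7 a 1697.0 [0.5039 0.1052 0.27  ]
hole 251.0 119.0 r 6.7 a 40.0 [0.5031 0.1039 0.27  ]
tool shift [61.4 -0.8 14. ] mm; yaw now 91.87 turn -0.03 t 12.1167 F [-0.2 -1.3 -1. ] g 0.16066670426485113 j6 -0.09679060406510151
```

{"api": "jog_arm", "payload": {
  "targets": [
    [0.03,-0.001,0,0],
    [0.061,-0.0017,0.01,0],
    [0.061,-0.0017,0.03,0],
    [0.061,-0.0017,0.045,0],
    [0.061,-0.0017,0.045,0]
  ]
}}

```text
time: 12.53
tool_pos: [0.5023, 0.1012, 0.3091]
tool_rot: [-0.002, 0.696, 0.718, -0.003]
contact_force: [-0.6, -0.1, -1.6]
gripper_width: 0.163
```

```bash
python3 bush.py w12.png
```

```text
[0.5023 0.1012 0.3091] 0.16318787810611157 12.5333
pred 255 204
outer 255.1 199.9 r 32.6 a 1946.5 [0.5033 0.1068 0.27  ]
hole 256.0 200.0 r 8.2 a 132.0 [0.504  0.1067 0.27  ]
outer 255.0 235.0 r 14.0 a 122.5 [0.5042 0.0772 0.27  ]
tool shift [  1.8   1.5 -34. ] mm; yaw now 91.71 turn -0.19 t 12.5833 F [-0.3  0.2 -1.2] g 0.16083822564373437 j6 0.02374102780338843
```

View pics/bc_w12.png

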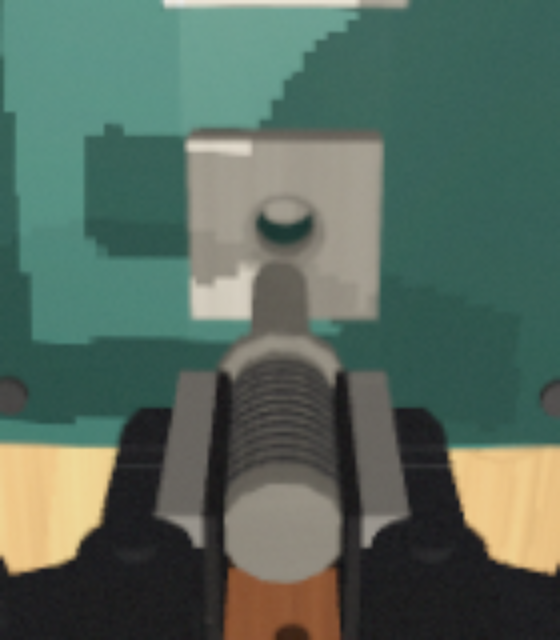

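The pin is held upright just short of the bush: the hole is at (287,222) and the pin tip at (280,270) in the crop. The arm was still settling, so I'll re-measure at rest.

{"api": "jog_arm", "payload": {
  "targets": [
    [0,0,0,0],
    [0,0,0,0]
  ]
}}

```text
time: 12.75
tool_pos: [0.5044, 0.1014, 0.3148]
tool_rot: [0.001, 0.696, 0.718, 0.001]
contact_force: [0.5, 0.1, -1.4]
gripper_width: 0.163
```

```bash
python3 bush.py w13.png
python3 - <<'E'
from h import *
im=cv2.imread('pics/w13.png'); c=cams.get_calibration('wrist'); t=manip.state()['tool_pos']
print('tip bottom pred',[np.round(proj('wrist',t+[0,d,-.0247],c),1) for d in(-.005,0,.005)])
u,v=map(int,proj('wrist',B,c)); g=cv2.cvtColor(im,cv2.COLOR_BGR2GRAY)
print('col',u,[(r,int(g[r,u])) for r in range(v-32,v+24)])
E
```

```text
[0.5044 0.1014 0.3148] 0.16344459605887546 12.75
pred 252 202
outer 252.0 198.0 r 31.9 a 1910.0 [0.5034 0.1064 0.27  ]
hole 252.5 198.0 r 8.1 a 123.5 [0.5038 0.1064 0.27  ]
outer 255.0 235.0 r 14.0 a 120.5 [0.5067 0.0744 0.27  ]
tool shift [  1.4   0.2 -30. ] mm; yaw now 91.72 turn -0.18 t 12.8 F [-0.  -0.2 -0.1] g 0.1592578053164733 j6 0.023994211371018835
tip bottom pred [array([252.7, 220.6]), array([252.9, 214.3]), array([253.1, 207.8])]
col 252 [(170, 87), (171, 86), (172, 86), (173, 87), (174, 93), (175, 99), (176, 110), (177, 140), (178, 156), (179, 156), (180, 157), (181, 157), (182, 157), (183, 156), (184, 157), (185, 156), (186, 157), (187, 157), (188, 156), (189, 152), (190, 139), (191, 142), (192, 158), (193, 157), (194, 157), (195, 157), (196, 154), (197, 124), (198, 49), (199, 48), (200, 46), (201, 54), (202, 71), (203, 94), (204, 99), (205, 114), (206, 130), (207, 130), (208, 131), (209, 120), (210, 96), (211, 94), (212, 95), (213, 95), (214, 96), (215, 95), (216, 94), (217, 94), (218, 95), (219, 94), (220, 94), (221, 92), (222, 94), (223, 94), (224, 87), (225, 89)]
```

{"api": "jog_arm", "payload": {
  "targets": [
    [0.002,0,0.005,0],
    [0.003,0,0.01,0],
    [0.003,0,0.014,0],
    [0.003,0,0.014,0],
    [0.003,0,0.014,0]
  ]
}}

```text
time: 13.22
tool_pos: [0.5034, 0.1055, 0.2989]
tool_rot: [-0.0, 0.696, 0.718, -0.0]
contact_force: [-0.1, -0.1, 0.2]
gripper_width: 0.166
```

```bash
cat > col.py <<'E'
from h import *
import sys
s=manip.state(); t=s['tool_pos']; c=cams.get_calibration('wrist'); im=save('wrist',sys.argv[1]); g=cv2.cvtColor(im,cv2.COLOR_RGB2GRAY)
print(np.round(t,4),np.round(s['contact_force'],1),round(s['gripper_width'],3),s['time'])
tip=t-[0,0,.0247]
print('tip far/near pred',[np.round(proj('wrist',tip+[0,d,0],c),1) for d in(.005,-.005)])
for nm,y in(('bossfar',.018),('mouthfar',.00775),('ctr',0),('mouthnear',-.00775),('bossnear',-.018)): print(nm,np.round(proj('wrist',B+[0,y,0],c),1))
u=int(round(proj('wrist',tip,c)[0])); v=int(proj('wrist',B,c)[1])
print('col',u,' '.join(f'{r}:{int(g[r,u-1:u+2].mean())}' for r in range(v-35,v+24)))
for r in (v-22,v+14): print('row',r,' '.join(f'{x}:{int(g[r,x])}' for x in range(u-34,u+35)))
E
python3 col.py w14.png
```

```text
[0.5034 0.1055 0.2989] [-0.1 -0.1  0.2] 0.166 13.2167
tip far/near pred [array([253.3, 207.8]), array([252.8, 220.6])]
bossfar [254.6 191.7]
mouthfar [254.1 205.2]
ctr [253.8 215.1]
mouthnear [253.5 224.7]
bossnear [253.  236.9]
col 253 180:86 181:86 182:86 183:87 184:86 185:92 186:99 187:100 188:117 189:147 190:156 191:156 192:155 193:156 194:156 195:156 196:156 197:156 198:157 199:155 200:155 201:154 202:145 203:131 204:139 205:143 206:143 207:143 208:132 209:104 210:95 211:95 212:95 213:95 214:94 215:93 216:93 217:93 218:92 219:93 220:94 221:93 222:93 223:93 224:91 225:92 226:97 227:112 228:135 229:144 230:144 231:125 232:101 233:92 234:68 235:74 236:69 237:64 238:75
row 193 219:82 220:84 221:84 222:83 223:83 224:83 225:83 226:84 227:83 228:110 229:148 230:154 231:154 232:155 233:152 234:153 235:154 236:154 237:157 238:157 239:156 240:157 241:159 242:156 243:155 244:154 245:155 246:156 247:156 248:158 249:158 250:156 251:158 252:158 253:156 254:155 255:154 256:153 257:153 258:154 259:152 260:153 261:154 262:154 263:154 264:154 265:156 266:155 267:155 268:156 269:154 270:157 271:159 272:158 273:159 274:159 275:159 276:158 277:156 278:148 279:123 280:87 281:87 282:86 283:84 284:85 285:85 286:85 287:85
row 229 219:113 220:114 221:113 222:114 223:115 224:114 225:113 226:114 227:114 228:116 229:137 230:191 231:204 232:204 233:202 234:199 235:201 236:200 237:201 238:202 239:203 240:203 241:205 242:199 243:169 244:120 245:97 246:103 247:116 248:125 249:133 250:139 251:145 252:145 253:144 254:144 255:143 256:141 257:142 258:143 259:150 260:152 261:146 262:133 263:114 264:101 265:105 266:116 267:131 268:141 269:143 270:143 271:143 272:144 273:145 274:144 275:143 276:140 277:128 278:99 279:74 280:75 281:72 282:75 283:75 284:73 285:74 286:71 287:72
```

At close range the tip and the bush agree to under 1 mm in both axes. I'll lower the pin into the bore slowly.

{"api": "jog_arm", "payload": {
  "targets": [
    [0.0005,0,0.003,0],
    [0.0005,0,0.006,0],
    [0.0005,0,0.009,0],
    [0.0005,0,0.011,0],
    [0.0005,0,0.011,0]
  ]
}}

```text
time: 13.68
tool_pos: [0.5034, 0.1059, 0.2877]
tool_rot: [-0.0, 0.696, 0.718, -0.0]
contact_force: [-0.9, -0.6, -1.7]
gripper_width: 0.165
```

{"api": "jog_arm", "payload": {
  "targets": [
    [0,0,0.003,0],
    [0,0,0.006,0],
    [0,0,0.009,0],
    [0,0,0.011,0],
    [0,0,0.011,0]
  ]
}}

```text
time: 14.1
tool_pos: [0.5034, 0.1059, 0.2767]
tool_rot: [-0.0, 0.696, 0.718, -0.0]
contact_force: [-0.4, -1.0, -1.4]
gripper_width: 0.162
```

The pin is 18 mm down the bore with no side force. I'll release and lift clear.

{"api": "jog_arm", "payload": {
  "targets": [
    [0,0,0,0],
    [0,0,0,0],
    [0,0,0,0],
    [0,0,-0.02,0],
    [0,0,-0.05,0]
  ],
  "fingers": 0.4
}}

```text
time: 14.52
tool_pos: [0.5021, 0.1058, 0.3245]
tool_rot: [-0.002, 0.696, 0.718, -0.003]
contact_force: [0.6, 0.2, 0.5]
gripper_width: 0.401
```

{"api": "jog_arm", "payload": {
  "targets": [
    [0,0,-0.03,6],
    [0,0,-0.05,13],
    [0,0,-0.05,20],
    [0,0,-0.05,20]
  ]
}}

```text
time: 14.85
tool_pos: [0.5045, 0.106, 0.3803]
tool_rot: [0.001, 0.811, 0.586, 0.002]
contact_force: [-0.2, -1.0, -0.5]
gripper_width: 0.404
```

```bash
python3 -c "
from h import *
prof(f='w15.png')
c=cams.get_calibration('wrist')
T=np.array(c['cam_to_world'])[:3,3];print(T)
for h in(0,.01): print([np.round(proj('wrist',B+[-.0006,.0022,h+z],c),1) for z in(0,.004,.04)])
im=cv2.imread('pics/w15.png');u,v=map(int,proj('wrist',B+[0,0,.03],c));print(u-65,v-70)
cv2.imwrite('pics/w15c.png',cv2.resize(im[v-70:v+60,u-65:u+65],None,fx=4.5,fy=4.5))
go(lat(-.01,.14,.33),1.9)
"
```

```text
[0.5045 0.106  0.3803] [-0.2 -1.  -0.5] 0.404 14.85
0.0205 -20:132 -2:102 -1:92 0:92 1:93 2:93 3:93 4:93 5:97 6:126
0.0245 -20:133 -2:104 -1:93 0:91 1:92 2:92 3:92 4:92 5:94 6:118
0.0285 -20:130 -2:107 -1:92 0:93 1:92 2:92 3:94 4:92 5:93 6:125
[0.53100731 0.18617505 0.54835231]
[array([253.3, 181.5]), array([253.2, 182.7]), array([253.1, 195.3])]
[array([253.2, 184.6]), array([253.2, 185.9]), array([253. , 199.4])]
189 123
tool shift [155.5 -67.2  48.5] mm; yaw now 71.95 turn 70.05 t 14.9 F [ 0.8 -0.1 -0.5] g 0.3985488296608307 j6 0.37758770996215996
```

The picture limit is reached, so I'll measure the pin's height numerically from the scene camera.

```bash
cat > pinh.py <<'E'
from h import *
import sys
im=save('scene',sys.argv[1]); g=cv2.cvtColor(im,cv2.COLOR_RGB2GRAY); P=np.array([.5037,.1045,0])
for z in(.262,.27,.274,.31,.32,.284): print(z,np.round(proj('scene',P+[0,0,z]),1),end=' ')
u,v=proj('scene',P+[0,0,.29]); u=int(round(u)); v=int(round(v)); print()
for r in range(v-18,v+16): print(r,' '.join(f'{int(x):3d}' for x in g[r,u-11:u+12]))
print('cols',u-11,u+11)
E
python3 pinh.py s1.png
```

```text
0.262 [242.3 116.7] 0.27 [242.2 113. ] 0.274 [242.1 111.1] 0.31 [241.8  93.6] 0.32 [241.6  88.6] 0.284 [242.  106.3] 
85 183 184 184 185 187 189 191 191 191 193 193 193 193 190 190 189 186 186 183 183 182 183 183
86 183 186 187 189 189 191 190 191 191 191 189 191 185 184 184 183 181 181 181 183 184 186 189
87 187 191 189 190 191 191 191 190 189 188 175 170 162 168 170 177 183 184 187 188 190 192 193
88 189 190 190 190 190 189 188 187 177 175 129 121 120 125 135 158 186 189 192 193 194 195 195
89 190 189 189 187 187 185 184 179 144 144 115 114 115 115 114 125 181 192 193 194 194 194 195
90 190 188 187 185 184 184 183 170 104  97 100 108 109 108 100 102 161 192 196 195 194 193 192
91 188 187 185 184 186 186 184 160  94  81  84  88  93  88  83  90 158 191 193 192 190 190 187
92 188 186 186 186 187 189 188 159  82  70  75  80  81  77  70  80 153 187 189 188 186 185 183
93 187 188 187 189 191 193 189 152  78  65  69  68  68  69  66  77 149 182 185 174 164 167 168
94 189 192 191 191 192 192 189 153  77  61  66  66  67  64  63  76 146 169 160 128 102 107 113
95 192 193 193 193 191 191 189 1
[... 1579 characters left out ...]
 82  75  70  78
112  96 117 147 173 179 183 178 176 146  90  86  88  87  84  90 103 109 108 109 107 105  95  79
113 129 161 174 184 183 180 173 162 124  88  89  88  87  83  87 102 109 109 109 109 106 100  87
114 132 153 160 174 178 173 171 164 131 111 111  97  90  89  93 108 110 109 106 101  92  82  80
115  95 110 114 141 156 159 163 166 165 166 160 130 123 106 110 109 108 101  91  81  80  77  78
116  87  88  91  96 109 111 135 152 165 171 175 176 170 119 107 102  91  82  79  78  78  78  77
117  84  84  87  87  91  90  93 108 118 144 161 164 165 111  92  83  80  79  79  79  78  74  65
118  73  74  82  86  88  87  88  89  89  94  97 103 118  90  83  81  79  79  75  73  65  59  56
cols 231 253
```

The pin top is at row ~89.5, which matches 10 mm proud (riding on the rim). The bar is still centred. Back to the handwheel.

{"api": "jog_arm", "payload": {
  "targets": [
    [0.03,-0.014,0,7],
    [0.06,-0.028,0,14],
    [0.09,-0.042,0,21],
    [0.12,-0.056,0,28],
    [0.15,-0.064,0,35]
  ],
  "fingers": 0.45
}}

```text
time: 15.37
tool_pos: [0.4885, 0.2699, 0.3763]
tool_rot: [-0.0, 0.949, 0.316, -0.001]
contact_force: [-0.5, -0.2, -0.5]
gripper_width: 0.446
```

{"api": "jog_arm", "payload": {
  "targets": [
    [0,0,0,7],
    [0,0,0,14],
    [0,0,0,21],
    [0,0,0,28],
    [0,0,0,35]
  ]
}}

```text
time: 15.78
tool_pos: [0.4892, 0.2684, 0.3758]
tool_rot: [0.0, 1.0, 0.016, -0.001]
contact_force: [0.3, 0.1, -0.3]
gripper_width: 0.45
```

{"api": "jog_arm", "payload": {
  "targets": [
    [0,0,0.02,0],
    [0,0,0.04,0],
    [0,0,0.04,0]
  ]
}}

```text
time: 16.03
tool_pos: [0.4877, 0.2676, 0.3313]
tool_rot: [0.002, 1.0, 0.019, -0.005]
contact_force: [0.0, -0.1, -1.3]
gripper_width: 0.45
```

```bash
python3 -c "
from h import *
go([.4985,.2768,.199],1.9)"
```

```text
tool shift [ 12.4  -9.2 132.1] mm; yaw now 2.18 turn 0.28 t 16.0333 F [ 0.  -0.1 -1.3] g 0.45011402710050497 j6 1.9008850795560348
```

{"api": "jog_arm", "payload": {
  "targets": [
    [0.01,-0.0085,0,0],
    [0.01,-0.0085,0.03,0],
    [0.01,-0.0085,0.06,0],
    [0.01,-0.0085,0.085,0],
    [0.01,-0.0085,0.1,0]
  ]
}}

```text
time: 16.45
tool_pos: [0.4979, 0.2766, 0.2337]
tool_rot: [0.001, 1.0, 0.019, -0.003]
contact_force: [0.1, -0.1, -0.8]
gripper_width: 0.45
```

{"api": "jog_arm", "payload": {
  "targets": [
    [0,0,0.012,0],
    [0,0,0.024,0],
    [0,0,0.036,0],
    [0,0,0.036,0]
  ]
}}

```text
time: 16.78
tool_pos: [0.4984, 0.2768, 0.199]
tool_rot: [0.001, 1.0, 0.018, -0.002]
contact_force: [-0.1, -0.1, -0.3]
gripper_width: 0.451
```

```bash
python3 -c "
from h import *
go([.4985,.2768,.199],1.9)"
```

```text
tool shift [ 0.1 -0.  -0. ] mm; yaw now 2.06 turn 0.16 t 16.7833 F [-0.1 -0.1 -0.3] g 0.4507680384145998 j6 1.9112377496721722
```

{"api": "jog_arm", "payload": {
  "targets": [
    [0,0,0,0],
    [0,0,0,0],
    [0,0,0,0],
    [0,0,0,0]
  ],
  "fingers": 0
}}

```text
time: 17.12
tool_pos: [0.5, 0.2767, 0.2029]
tool_rot: [0.0, 1.0, 0.018, 0.001]
contact_force: [-0.1, -3.7, 2.0]
gripper_width: 0.168
```

{"api": "jog_arm", "payload": {
  "targets": [
    [-0.0008,0,0,0],
    [-0.0016,0,0,0],
    [-0.0024,0,0,0],
    [-0.0032,0,0,0],
    [-0.004,0,0,0]
  ]
}}

```text
time: 17.53
tool_pos: [0.4995, 0.2768, 0.2029]
tool_rot: [-0.0, 1.0, 0.017, 0.005]
contact_force: [13.8, -2.5, -3.6]
gripper_width: 0.164
```

```bash
cat > chk.py <<'E'
from h import *
import sys
prof(f='w_'+sys.argv[1])
im=save('scene','s_'+sys.argv[1]); g=cv2.cvtColor(im,cv2.COLOR_RGB2GRAY); print('pin col',[int(g[r,240:246].mean()) for r in range(84,118)])
E
python3 chk.py a.png
```

```text
[0.4995 0.2768 0.2029] [13.8 -2.5 -3.6] 0.164 17.5333
0.0205 -3:105 -2:86 -1:87 0:86 1:86 2:86 3:86 4:88 5:87 14:107 15:112 16:110 17:111 18:112 19:111 20:111
0.0245 -3:107 -2:86 -1:86 0:87 1:87 2:86 3:87 4:87 5:86 6:120 13:127 14:100 15:111 16:112 17:111 18:112 19:112 20:112
0.0285 -3:128 -2:117 -1:100 0:114 1:96 2:118 3:108 4:114 5:124 6:134 14:102 15:110 16:111 17:111 18:112 19:111 20:112
pin col [191, 191, 187, 184, 182, 178, 158, 102, 82, 68, 70, 68, 66, 66, 69, 68, 64, 66, 70, 67, 63, 70, 81, 95, 108, 93, 96, 100, 91, 85, 93, 126, 169, 153]
```

Stiction is still being taken up, and the pin is still proud. I'll continue the same way.

{"api": "jog_arm", "payload": {
  "targets": [
    [-0.0008,0,0,0],
    [-0.0016,0,0,0],
    [-0.0024,0,0,0],
    [-0.0032,0,0,0],
    [-0.004,0,0,0]
  ]
}}

```text
time: 18.05
tool_pos: [0.4987, 0.2768, 0.203]
tool_rot: [-0.001, 1.0, 0.017, 0.01]
contact_force: [23.5, -0.4, -10.2]
gripper_width: 0.168
```

```bash
sed -i 's/^prof.*/prof(f="w_"+sys.argv[1])/; s/range(84,118)/range(100,118)/' chk.py; python3 chk.py b.png
python3 - <<'E'
import cv2,numpy as np
def colm(f): return [int(x) for x in cv2.imread(f,0)[100:118,240:246].mean(1)]
print('s1',colm('pics/s1.png'))
E
```

```text
[0.4987 0.2768 0.203 ] [ 23.5  -0.4 -10.2] 0.168 18.05
0.0205 -4:89 -3:87 -2:87 -1:87 0:86 1:86 2:87 3:88 4:85 14:103 15:112 16:111 17:111 18:112 19:112 20:112
0.0245 -4:94 -3:86 -2:88 -1:87 0:85 1:87 2:87 3:87 4:85 14:108 15:111 16:112 17:111 18:111 19:113 20:113
0.0285 -4:112 -3:107 -2:95 -1:108 0:90 1:108 2:97 3:107 4:107 14:99 15:111 16:111 17:112 18:112 19:113 20:112
pin col [68, 68, 63, 64, 69, 70, 73, 88, 97, 105, 96, 96, 93, 87, 91, 124, 165, 152]
s1 [66, 62, 66, 68, 64, 68, 85, 98, 116, 91, 88, 90, 87, 86, 98, 132, 152, 139]
```

The bar has moved 2 mm, the resistance is rising, and the pin has sunk about one pixel row. It is probably entering the notch and being held by side friction, so I'll ease the load off rather than turn harder.

{"api": "jog_arm", "payload": {
  "targets": [
    [0.0015,0,0,0],
    [0.003,0,0,0],
    [0.0045,0,0,0],
    [0.006,0,0,0],
    [0.006,0,0,0]
  ]
}}

```text
time: 18.57
tool_pos: [0.4986, 0.2767, 0.2029]
tool_rot: [0.0, 1.0, 0.017, 0.001]
contact_force: [2.0, -5.6, 3.8]
gripper_width: 0.168
```

```bash
python3 chk.py c.png
```

```text
[0.4986 0.2767 0.2029] [ 2.  -5.6  3.8] 0.168 18.5667
0.0205 -3:87 -2:85 -1:88 0:87 1:86 2:88 3:88 4:86 5:88 14:105 15:111 16:111 17:111 18:111 19:112 20:112
0.0245 -4:134 -3:92 -2:87 -1:88 0:87 1:87 2:86 3:86 4:87 5:99 14:102 15:111 16:110 17:111 18:111 19:112 20:113
0.0285 -3:127 -2:119 -1:117 0:117 1:113 2:123 3:109 4:126 5:116 14:103 15:111 16:112 17:111 18:111 19:112 20:113
pin col [67, 69, 66, 63, 66, 70, 77, 93, 105, 97, 94, 97, 91, 87, 91, 125, 168, 153]
```

Ambiguous. I'll feel the other way with a small light move.

{"api": "jog_arm", "payload": {
  "targets": [
    [0.001,0,0,0],
    [0.002,0,0,0],
    [0.003,0,0,0],
    [0.004,0,0,0],
    [0.005,0,0,0]
  ]
}}

```text
time: 19.08
tool_pos: [0.4995, 0.2767, 0.2028]
tool_rot: [0.001, 1.0, 0.018, -0.004]
contact_force: [-13.2, -8.3, 11.2]
gripper_width: 0.169
```

```bash
python3 chk.py d.png
```

```text
[0.4995 0.2767 0.2028] [-13.2  -8.3  11.2] 0.169 19.0833
0.0205 -2:100 -1:87 0:86 1:87 2:87 3:87 4:87 5:88 6:87 7:134 13:108 14:109 15:110 16:111 17:112 18:110 19:111 20:113
0.0245 -2:103 -1:87 0:84 1:88 2:86 3:87 4:88 5:86 6:87 13:110 14:112 15:112 16:111 17:112 18:111 19:112 20:111
0.0285 -1:134 0:119 2:125 4:129 13:100 14:100 15:109 16:109 17:112 18:111 19:110 20:112
pin col [66, 63, 66, 68, 66, 69, 85, 100, 117, 94, 95, 97, 90, 85, 92, 126, 170, 153]
```

Both pads grip deeply here, so the twist friction is high and the wheel barely turns. I'll regrip 7 mm shallower.

{"api": "jog_arm", "payload": {
  "targets": [
    [-0.003,0,0,0],
    [-0.003,0,0,0],
    [-0.003,0,-0.004,0],
    [-0.003,0,-0.007,0],
    [-0.003,0,-0.007,0]
  ],
  "fingers": 0.3
}}

```text
time: 19.6
tool_pos: [0.4998, 0.2777, 0.2095]
tool_rot: [-0.001, 1.0, 0.018, 0.001]
contact_force: [0.4, 0.1, -0.2]
gripper_width: 0.302
```

{"api": "jog_arm", "payload": {
  "targets": [
    [0,0,0,0],
    [0,0,0,0],
    [0,0,0,0],
    [0,0,0,0]
  ],
  "fingers": 0
}}

```text
time: 19.93
tool_pos: [0.4998, 0.2767, 0.2094]
tool_rot: [0.0, 1.0, 0.018, 0.0]
contact_force: [-0.5, -3.5, 5.5]
gripper_width: 0.16
```

{"api": "jog_arm", "payload": {
  "targets": [
    [-0.001,0,0,0],
    [-0.002,0,0,0],
    [-0.003,0,0,0],
    [-0.004,0,0,0],
    [-0.005,0,0,0]
  ]
}}

```text
time: 20.35
tool_pos: [0.4986, 0.2767, 0.2094]
tool_rot: [-0.0, 1.0, 0.017, 0.005]
contact_force: [14.0, -2.7, -1.3]
gripper_width: 0.162
```

```bash
python3 chk.py e.png
```

```text
[0.4986 0.2767 0.2094] [14.  -2.7 -1.3] 0.162 20.35
0.0205 -4:134 -3:87 -2:87 -1:87 0:87 1:88 2:87 3:87 4:86 5:99 14:104 15:112 16:112 17:113 18:112 19:112 20:112
0.0245 -4:133 -3:89 -2:87 -1:87 0:87 1:88 2:87 3:87 4:87 5:100 14:116 15:110 16:112 17:111 18:111 19:113 20:112
0.0285 -4:132 -3:86 -2:87 -1:87 0:87 1:88 2:88 3:87 4:90 5:85 14:123 15:111 16:113 17:112 18:112 19:111 20:114
pin col [66, 69, 66, 63, 64, 69, 75, 90, 100, 97, 94, 97, 90, 86, 92, 123, 165, 151]
```

{"api": "jog_arm", "payload": {
  "targets": [
    [-0.001,0,0,0],
    [-0.002,0,0,0],
    [-0.003,0,0,0],
    [-0.004,0,0,0],
    [-0.004,0,0,0]
  ]
}}

```text
time: 20.87
tool_pos: [0.4969, 0.2767, 0.2095]
tool_rot: [-0.001, 1.0, 0.017, 0.009]
contact_force: [19.2, -1.0, -5.3]
gripper_width: 0.159
```

```bash
python3 chk.py f.png
```

```text
[0.4969 0.2767 0.2095] [19.2 -1.  -5.3] 0.159 20.8667
0.0205 -6:130 -5:85 -4:85 -3:87 -2:86 -1:85 0:87 1:86 2:85 3:101 15:107 16:113 17:111 18:112 19:112 20:113
0.0245 -6:132 -5:86 -4:86 -3:86 -2:87 -1:86 0:87 1:85 2:87 3:103 15:106 16:112 17:113 18:113 19:113 20:113
0.0285 -6:133 -5:87 -4:87 -3:87 -2:86 -1:86 0:87 1:88 2:87 3:105 15:93 16:112 17:113 18:113 19:113 20:113
pin col [67, 67, 65, 65, 67, 69, 74, 86, 95, 104, 94, 96, 93, 87, 91, 123, 165, 153]
```

It's turning now at ~19 N. The bar is at -1.5 mm and the pin is still proud, so I'll continue in small steps.

{"api": "jog_arm", "payload": {
  "targets": [
    [-0.001,0,0,0],
    [-0.002,0,0,0],
    [-0.003,0,0,0],
    [-0.003,0,0,0]
  ]
}}

```text
time: 21.3
tool_pos: [0.4918, 0.2765, 0.2093]
tool_rot: [-0.0, 1.0, 0.018, 0.006]
contact_force: [13.5, -2.4, -1.3]
gripper_width: 0.162
```

```bash
python3 chk.py g.png
```

```text
[0.4918 0.2765 0.2093] [13.5 -2.4 -1.3] 0.162 21.3
0.0205 -8:96 -7:86 -6:86 -5:86 -4:86 -3:86 -2:85 -1:85 0:85 15:106 16:112 17:113 18:113 19:112 20:113
0.0245 -8:95 -7:86 -6:86 -5:86 -4:87 -3:86 -2:86 -1:86 0:85 15:110 16:113 17:113 18:113 19:113 20:113
0.0285 -8:101 -7:84 -6:88 -5:87 -4:85 -3:87 -2:87 -1:86 0:85 15:112 16:113 17:113 18:113 19:113 20:114
pin col [67, 63, 63, 68, 67, 66, 69, 86, 100, 107, 93, 94, 91, 87, 95, 130, 166, 151]
```

{"api": "jog_arm", "payload": {
  "targets": [
    [-0.001,0,0,0],
    [-0.002,0,0,0],
    [-0.002,0,0,0]
  ]
}}

```text
time: 21.65
tool_pos: [0.49, 0.2765, 0.2092]
tool_rot: [-0.0, 1.0, 0.017, 0.006]
contact_force: [13.3, -2.3, -2.8]
gripper_width: 0.163
```

```bash
python3 chk.py i.png
```

```text
[0.49   0.2765 0.2092] [13.3 -2.3 -2.8] 0.163 21.65
0.0205 -9:86 -8:86 -7:87 -6:86 -5:87 -4:86 -3:86 -2:86 -1:96 15:114 16:113 17:113 18:113 19:114 20:114
0.0245 -10:133 -9:92 -8:86 -7:85 -6:86 -5:86 -4:87 -3:87 -2:86 -1:84 15:119 16:109 17:113 18:113 19:114 20:115
0.0285 -9:89 -8:96 -7:85 -6:88 -5:86 -4:88 -3:86 -2:86 -1:100 15:128 16:111 17:114 18:115 19:114 20:114
pin col [67, 64, 65, 67, 67, 67, 71, 85, 100, 108, 91, 93, 90, 86, 95, 130, 166, 152]
```

{"api": "jog_arm", "payload": {
  "targets": [
    [-0.001,0,0,0],
    [-0.002,0,0,0],
    [-0.002,0,0,0]
  ]
}}

```text
time: 22.0
tool_pos: [0.4874, 0.2764, 0.209]
tool_rot: [-0.0, 1.0, 0.017, 0.005]
contact_force: [12.5, -1.7, -2.0]
gripper_width: 0.16
```

```bash
python3 chk.py j.png
```

```text
[0.4874 0.2764 0.209 ] [12.5 -1.7 -2. ] 0.16 22.0
0.0205 -11:116 -10:86 -9:84 -8:85 -7:86 -6:86 -5:87 -4:87 -3:86 -2:107 16:109 17:112 18:113 19:114 20:115
0.0245 -11:110 -10:87 -9:86 -8:86 -7:86 -6:88 -5:86 -4:87 -3:85 -2:115 16:109 17:113 18:114 19:114 20:114
0.0285 -10:111 -9:97 -8:96 -7:90 -6:89 -5:87 -4:86 -3:87 -2:115 16:108 17:115 18:114 19:114 20:115
pin col [65, 65, 70, 67, 62, 61, 70, 80, 90, 97, 89, 91, 90, 86, 91, 124, 166, 152]
```

{"api": "jog_arm", "payload": {
  "targets": [
    [-0.001,0,0,0],
    [-0.002,0,0,0],
    [-0.002,0,0,0]
  ]
}}

```text
time: 22.35
tool_pos: [0.4855, 0.2763, 0.2087]
tool_rot: [-0.0, 1.0, 0.018, 0.005]
contact_force: [14.3, -1.4, -1.7]
gripper_width: 0.158
```

```bash
python3 chk.py k.png
```

```text
[0.4855 0.2763 0.2087] [14.3 -1.4 -1.7] 0.158 22.35
0.0205 -12:94 -11:87 -10:87 -9:85 -8:86 -7:87 -6:85 -5:87 -4:85 16:107 17:114 18:114 19:114 20:115
0.0245 -12:103 -11:86 -10:87 -9:86 -8:86 -7:87 -6:86 -5:86 -4:92 16:99 17:115 18:114 19:115 20:114
0.0285 -11:124 -10:114 -9:88 -8:95 -7:86 -6:89 -5:86 -4:84 16:97 17:114 18:113 19:114 20:115
pin col [70, 68, 64, 66, 70, 67, 64, 67, 68, 66, 72, 87, 101, 116, 110, 149, 172, 153]
```

The pin profile dropped 5 rows (10 mm), so the pin has fallen into the notch with the bar at about -8 mm. I'll unload, then release.

{"api": "jog_arm", "payload": {
  "targets": [
    [0.0015,0,0,0],
    [0.003,0,0,0],
    [0.004,0,0,0],
    [0.004,0,0,0]
  ]
}}

```text
time: 22.78
tool_pos: [0.4853, 0.2763, 0.2087]
tool_rot: [0.001, 1.0, 0.018, -0.0]
contact_force: [-2.1, -5.1, 4.7]
gripper_width: 0.162
```

{"api": "jog_arm", "payload": {
  "targets": [
    [0,0,0,0],
    [0,0,0,0],
    [0,0,0,0],
    [0,0,-0.03,0],
    [0,0,-0.07,0]
  ],
  "fingers": 0.45
}}

```text
time: 23.2
tool_pos: [0.4827, 0.2762, 0.2735]
tool_rot: [0.001, 1.0, 0.018, -0.005]
contact_force: [1.5, 0.9, -0.3]
gripper_width: 0.452
```

{"api": "jog_arm", "payload": {
  "targets": [
    [0,0,-0.04,0],
    [0,0,-0.08,0],
    [0,0,-0.08,0],
    [0,0,-0.08,0]
  ]
}}

```text
time: 23.53
tool_pos: [0.4865, 0.2777, 0.3624]
tool_rot: [-0.002, 1.0, 0.018, 0.003]
contact_force: [-0.6, -0.0, 0.3]
gripper_width: 0.454
```

```bash
python3 chk.py l.png; python3 pinh.py s2.png; python3 bush.py w20.png
python3 - <<'E'
import cv2
from h import *
b=save('top','t2.png'); a=cv2.imread('pics/top0.png')
d=cv2.absdiff(a,b[:,:,::-1].copy()).max(2)
for n,(x,y,r) in dict(spur=(354,221,10),live=(384,220,11),toy=(303,186,14)).items(): print(n,'diff mean',d[y-r:y+r,x-r:x+r].mean(),'max',d[y-r:y+r,x-r:x+r].max())
E
```

```text
[0.4865 0.2777 0.3624] [-0.6 -0.   0.3] 0.454 23.5333
0.0205 -12:110 -11:75 -10:73 -9:75 -8:75 -7:75 -6:75 -5:75 -4:80 -3:128 20:110
0.0245 -12:113 -11:75 -10:75 -9:75 -8:75 -7:76 -6:76 -5:74 -4:83 -3:125 20:109
0.0285 -12:114 -11:74 -10:75 -9:75 -8:75 -7:74 -6:74 -5:74 -4:85 -3:125 20:119
pin col [70, 68, 66, 66, 67, 65, 62, 65, 68, 67, 72, 87, 100, 115, 108, 148, 171, 151]
0.262 [242.3 116.7] 0.27 [242.2 113. ] 0.274 [242.1 111.1] 0.31 [241.8  93.6] 0.32 [241.6  88.6] 0.284 [242.  106.3] 
85 181 182 182 184 184 187 188 187 190 190 191 191 189 190 188 186 185 183 182 181 180 181 180
86 182 183 185 186 187 190 190 189 190 190 189 187 185 185 183 181 180 179 180 182 182 184 187
87 185 186 187 187 189 187 189 188 186 186 184 182 182 178 180 181 182 183 184 188 190 189 192
88 187 187 187 188 187 187 185 184 182 183 181 180 180 182 183 186 186 187 189 190 191 191 192
89 189 186 186 185 184 183 182 178 179 180 180 182 184 188 190 189 190 190 191 191 191 191 191
90 188 187 184 184 183 181 180 181 184 184 186 187 189 189 190 190 190 191 191 192 191 191 191
91 185 184 183 183 182 185 185 186
[... 2476 characters left out ...]
  91  94 109 115 141 160 167 167 157 122  94  84  79  78  79  77  79  73
118  81  80  84  85  85  86  87  86  88  94  99 113 119  94  86  80  78  79  79  78  72  79  79
cols 231 253
[0.4848 0.2768 0.3562] 0.4472107743508996 23.6833
pred 427 176
outer 384.0 172.5 r 22.6 a 167.0 [0.5051 0.155  0.27  ]
outer 425.0 176.0 r 23.3 a 685.5 [0.5042 0.1068 0.27  ]
hole 421.5 175.0 r 7.4 a 33.5 [0.505  0.1114 0.27  ]
outer 447.5 189.0 r 8.4 a 150.0 [0.4917 0.0732 0.27  ]
tool shift [ 13.7 174.2  11. ] mm; yaw now 2.05 turn -89.85 t 23.7333 F [ 0.6 -0.1 -1.2] g 0.4511687773718917 j6 1.9202365213958061
spur diff mean 3.365 max 6
live diff mean 2.830578512396694 max 7
toy diff mean 4.285714285714286 max 6
```

```bash
python3 -c "
from h import *
print(manip.job_done(), manip.state()['time'])"
```

```text
the job is handed in; nothing more can be done
the job is handed in; nothing more can be done
```

The spindle is locked at its first index division, and I handed the job in at about 24 s of the 72 s allowed. I pulled the handwheel until the broad bar was centred. I then took the pin from the block, lowered it freely into the bush and let go. It stood 10 mm proud until I eased the wheel in small steps, and it then dropped into the notch.

Last checks, with the gripper open and clear of everything:
- **Pin:** in the scene camera the pin sank about 5 pixel rows (10 mm). The collar now sits on the bush with no shank showing, which matches fully home.
- **Bar:** it is complete in the window, with its middle about 7.7 mm on the robot's side of centre (13 mm allowed). That is near the end of the 8 mm range given for the notch.
- **Lathe centres and toy wheel:** unchanged between the first and last top-camera pictures.

What went wrong or disagreed:
- **Finger tips:** they sit roughly 20–30 mm behind the stated TCP, so the first pinch missed and the second only caught the rim edge.
- **Search for the notch:** gripped deep, the handwheel barely moved and the measured force reached about 24 N. I eased off and regripped shallower. From there it peaked at about 19 N and was about 14 N when the pin dropped.
- **Pin height:** this was checked from numbers only, because the picture-viewing limit was reached before the pin was home.

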